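# Lay the glove carton down ready for use

## Robot

A 7-joint arm with a two-finger parallel gripper is mounted at the origin on the work surface. World frame = base frame: x ahead of the robot, y to its left, z up, the work surface at z = 0. Lengths are in m, angles in rad, forces in N, time in s.
With the tool pointing down it reaches from about 0.4 to 0.9 m from the base axis. Payload 5.5 kg.
Tool frame: the origin (TCP) lies at the very end of the fingers, on their centre line; the grasp point (between the pads) lies 19 mm behind it; x points along the fingers, y is the direction in which the jaws open and shut, and the axes are right-handed (so a half turn about x gives the same grasp; the last joint's range is limited). The gripper opens to 92 mm and grips with 3 to 60 N. Pads are 19 mm wide; open, the fingers measure 130 mm over their backs; the gripper's body (75 mm by 190 mm) begins 47 mm behind the grasp point.
Start: joints at [1.436, 0.501, -0.427, 1.55, 0.221, 1.138, -0.21], TCP at [0.252, -0.599, 0.227] pointing down, gripper open.
Joint ranges: [-2.88, 2.88], [-0.31, 2.03], [-1.54, 1.56], [0.2, 2.42], [-1.41, 4.55], [0.19, 2.02], [-2.57, 2.57]. Speed limits (rad/s): [2.57, 2.57, 3.14, 3.14, 3.14, 3.14, 3.14].

## Interface

Orientations are given as a 3x3 rotation matrix whose columns are the frame's x, y, z axes.
In Python, from workcell import r gives the robot as it stands.
- The arm moves only by the shell command python3 -m pendant 'ROWS'. ROWS is JSON, a list of rows, each a list of 5 numbers: the closure, from -1 (fully open) to 1 (shut), so that 0 is half open, then the shift along the world's x, y, z in cm, then the turn about the world's z in rad. In form: [[hand, tx, ty, tz, roll], ...]. A call has 1 to 20 rows; each row is the pose to reach, as a shift and turn from the pose measured when the call began; what a row does not reach only later rows make up. A row lasts 1/8 s, in which the tool goes at most 62.5 mm and 10.7 degrees, less where a joint would pass 70% of its speed; a pose out of reach is approached as far as the arm can. A call with a gripper value outside its range is refused whole. The fingers move at their own pace and stop on an object; the grip force is fixed at half the most. Time passes only in rows, so rows that repeat a pose let the fingers close. It gives the time, the measured TCP pose, the force and the opening at its end, in the units of the state.
- r.get_state(): the state, without advancing time (a new reading comes with each control period).
- r.get_image(name): name is "side" or "top"; returns a dict with "image" (480x640x3 uint8, blue, green, red), "intrinsics" (3x3 intrinsics, pixels), "world_from_camera" (4x4, takes a point from camera to world coordinates). Camera axes: x right, y down, z forward; pixel columns grow to the right and rows downward; lengths in m; the calibration is good to about 2 mm. A picture is of the moment at which its call begins. There is no depth.
- r.finish_job(): hands the job in, once; it reports no verdict.
The state is a dict: "time_s": time; "joint_pos": joint angles; "joint_vel": joint speeds; "tau": joint torques, N m; "position": TCP position; "eef_rot": TCP orientation; "ft_force": force on the tool from outside, world axes, zero at the start; "moment": the same for the moment, N m; "gripper_width": finger opening in m.
Only numpy, scipy, OpenCV 4.12 (cv2) and the standard library are available. Lean on these libraries where they do the work, as an engineer would, in place of code of your own. Each camera call takes 0.05 s, during which the arm holds its last target. There are 200 camera calls.

## Task

The glove carton is standing on end on the blue board. Without gripping or lifting it, gently push it near the top on the side with the dark slot so that it tips over onto its back, slot facing up, with its top towards the metal stop rail; then push it along the board until its top end lies square against the rail, the carton still fully on the board. It is only thin card, so do not squeeze or press hard on it, and leave everything else on the table where it is.

Things in the scene. Friction and masses are not known exactly. Their poses are not given: they have to be found in the camera images.
- board: Fixed blue plastic board lying on the table, 420 (x) x 200 (y) x 5 mm. Origin: centre of its underside; z up. An aluminium stop rail, 15 mm thick, its top 35 mm above the table, crosses the +x end over the full width; its inner face is at x = +190 mm. Two thin white lines on it are only painted.
- stop_face (a point): Point at the middle of the inner face of the stop rail, 20 mm above the table; axes as the board's (x points out of the board's end, through the rail).
- carton: Loose white card glove carton with green bands, rigid, about 0.35 kg, 72 (x) x 120 (y) x 220 (z) mm. It starts standing on its short end on the board. Origin: centre of that end. The -x face has the dark oval slot; +x points roughly along the board to the rail. Pushed near the top towards +x it tips over its lower edge, past 18 degrees it falls by itself, then its z points at the rail.
- carton_center (a point): The middle of the glove carton (110 mm along its z from its origin); axes as the carton's.
- carton_slot (a point): The centre of the slot face of the carton (110 mm along its z, 36 mm towards its -x); at 77 mm above the table when the carton lies on its back on the board. Axes as the carton's.
- pump: Bystander: white pump bottle with a blue band, 56 mm across, 168 mm tall, its nozzle reaching 35 mm to its -x. Origin: centre of its underside.
- vial: Bystander: small white-capped jar, 44 mm across, 75 mm tall. Origin: centre of its underside.
- stripbox: Bystander: small white and red carton standing upright, 45 x 55 mm and 85 mm tall. Origin: centre of its underside.
- case: Bystander: black meter case lying flat, 130 (x) x 75 (y) mm, 42 mm high. Origin: centre of its underside.
- pot: Bystander: white plastic pot, open at the top, 72 mm across, 70 mm tall, beyond the stop rail. Origin: centre of its underside.
- lancets: Bystander: brown card carton with a blue band, 50 (x) x 70 (y) mm, 50 mm high. Origin: centre of its underside.
Mind the look-alikes: they are no part of the job. Leave any yellow look-alike of the carton alone.

How it is judged:
By the outcome, as a careful person would: the job done as asked, in the order asked, and still so for the second after the job is handed in, with the robot touching nothing.
It also fails if it takes over 48 s, if anything falls off the work surface, if the arm or the gripper's body presses on something with over 40 N, if the wrist force passes 120 N, or if a joint passes its speed limit or range.

## Working session

There is one attempt and no reset: what is moved stays moved. The work goes in short steps, Python scripts to look and compute and a shell command to move; the robot and the scene stay as the last step left them, time stands still between calls to the robot, and variables do not carry over. Pictures are saved under pics/ and viewed, about 8 in all and at most 12, crops included, and the job is handed in when it is done.

```bash
mkdir -p pics; ls; cat > h.py <<'E'
import numpy as np, cv2
from workcell import r
def cam(n):
    d=r.get_image(n); return np.array(d["image"]),np.array(d["intrinsics"]),np.array(d["world_from_camera"])
def ray(K,T,uv,z):
    d=T[:3,:3]@np.linalg.solve(K,[uv[0],uv[1],1.]); o=T[:3,3]
    return o+d*(z-o[2])/d[2]
def proj(K,T,p):
    q=np.linalg.inv(T)@np.append(p,1); q=K@q[:3]; return q[:2]/q[2]
E
python3 - <<'E'
from h import *
for n in("side","top"):
    im,K,T=cam(n); cv2.imwrite(f"pics/{n}0.png",im); print(n,K.tolist(),T.round(3).tolist())
s=r.get_state(); print(s["time_s"],s["position"],np.round(s["eef_rot"],3).tolist(),s["gripper_width"])
E
```

```text
pics
side [[594.4009087664263, 0.0, 328.55694199838734], [0.0, 594.4009087664263, 242.68090159314502], [0.0, 0.0, 1.0]] [[-0.943, -0.215, 0.255, 0.319], [-0.333, 0.648, -0.685, 0.796], [-0.018, -0.73, -0.683, 0.856], [0.0, 0.0, 0.0, 1.0]]
top [[618.9561839675638, 0.0, 320.41789117428993], [0.0, 618.9561839675638, 242.26771937341852], [0.0, 0.0, 1.0]] [[-0.023, -0.999, 0.048, 0.544], [-0.999, 0.022, -0.023, 0.04], [0.022, -0.048, -0.999, 1.503], [0.0, 0.0, 0.0, 1.0]]
0.1 [ 0.25150532 -0.59869991  0.22578691] [[-0.001, 0.387, -0.922], [0.002, -0.922, -0.387], [-1.0, -0.002, -0.0]] 0.09156265792275167
```

View pics/side0.png

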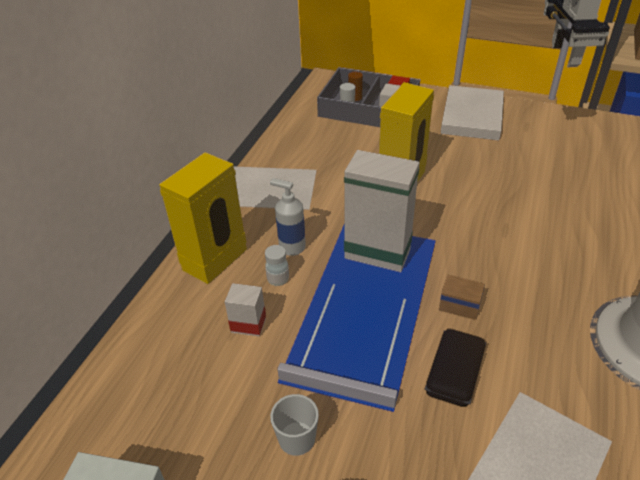

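View pics/top0.png

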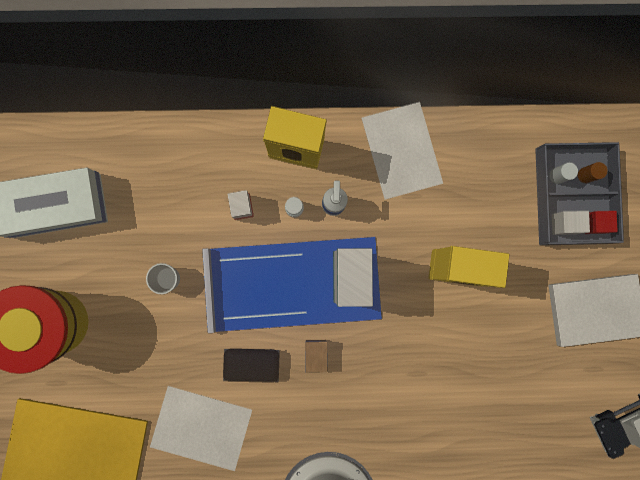

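The white carton with green bands stands on the board at top (354,277) and side (381,210). These could be taken for it:
- yellow slotted cartons, at top (295,137) and (470,267)
- grey-white slotted box, top (50,203)
- white pad, top (597,310)

I choose the white/green one by its description, and will check it in a crop while measuring.

```bash
python3 - <<'E'
from h import *
im,K,T=cam("top"); hsv=cv2.cvtColor(im,cv2.COLOR_BGR2HSV)
vis=im.copy()
def big(m,roi):
    z=np.zeros_like(m); x0,y0,x1,y1=roi; z[y0:y1,x0:x1]=m[y0:y1,x0:x1]
    z=cv2.morphologyEx(z,cv2.MORPH_OPEN,np.ones((3,3)))
    c=max(cv2.findContours(z,0,2)[0],key=cv2.contourArea); return c
def rep(name,c,z):
    b=cv2.boxPoints(cv2.minAreaRect(c)); cv2.polylines(vis,[np.int32(b)],1,(0,0,255),1)
    w=np.array([ray(K,T,p,z)[:2] for p in b])
    e=np.roll(w,-1,0)-w
    print(name,b.round(1).tolist(),'\n  w',w.round(4).tolist(),'len',np.linalg.norm(e,axis=1).round(4),'ang',np.degrees(np.arctan2(e[:,1],e[:,0])).round(1),'ctr',w.mean(0).round(4))
blue=cv2.inRange(hsv,(105,120,40),(130,255,255))
rep('board',big(blue,(195,225,395,345)),.005)
wh=cv2.inRange(hsv,(0,0,110),(180,60,255))
rep('cartontop',big(wh,(325,235,385,320)),.225)
rep('rail',big(wh,(195,240,222,340)),.035)
ye=cv2.inRange(hsv,(20,120,150),(35,255,255))
rep('yellowtop',big(ye,(425,235,520,300)),.22)
a=cv2.resize(vis[220:350,190:520],None,fx=2.4,fy=2.4,interpolation=2)
im2,K2,T2=cam("side"); b=cv2.resize(im2[75:290,330:450],None,fx=1.3,fy=1.3)
W=np.zeros((a.shape[0]+b.shape[0],800,3),np.uint8); W[:a.shape[0],:a.shape[1]]=a[:,:800]; W[a.shape[0]:,:b.shape[1]]=b
cv2.imwrite("pics/m1.png",W[:600])
E
```

```text
board [[210.0, 248.60000610351562], [374.70001220703125, 236.6999969482422], [380.6000061035156, 318.8999938964844], [215.89999389648438, 330.79998779296875]] 
  w [[0.6062, 0.2716], [0.6264, -0.1272], [0.4273, -0.1362], [0.4086, 0.2602]] len [0.3993 0.1993 0.3969 0.1979] ang [ -87.1 -177.4   92.7    3.3] ctr [0.5171 0.0671]
cartontop [[338.0, 248.0], [372.0, 248.0], [372.0, 306.0], [338.0, 306.0]] 
  w [[0.5926, -0.0261], [0.5911, -0.0965], [0.4715, -0.0934], [0.4731, -0.0232]] len [0.0705 0.1196 0.0701 0.1195] ang [-91.2 178.5  88.6  -1.4] ctr [ 0.5321 -0.0598]
rail [[201.6999969482422, 249.0], [207.89999389648438, 248.60000610351562], [213.1999969482422, 332.0], [207.10000610351562, 332.3999938964844]] 
  w [[0.6044, 0.2864], [0.605, 0.272], [0.4087, 0.2623], [0.4082, 0.2766]] len [0.0144 0.1965 0.0144 0.1964] ang [ -87.6 -177.2   92.2    2.9] ctr [0.5066 0.2743]
yellowtop [[448.20001220703125, 279.5], [452.70001220703125, 245.60000610351562], [509.1000061035156, 253.10000610351562], [504.6000061035156, 287.0]] 
  w [[0.5223, -0.2541], [0.5925, -0.2658], [0.5743, -0.3837], [0.504, -0.3716]] len [0.0712 0.1192 0.0713 0.1189] ang [ -9.5 -98.8 170.2  81.1] ctr [ 0.5483 -0.3188]
```

View pics/m1.png

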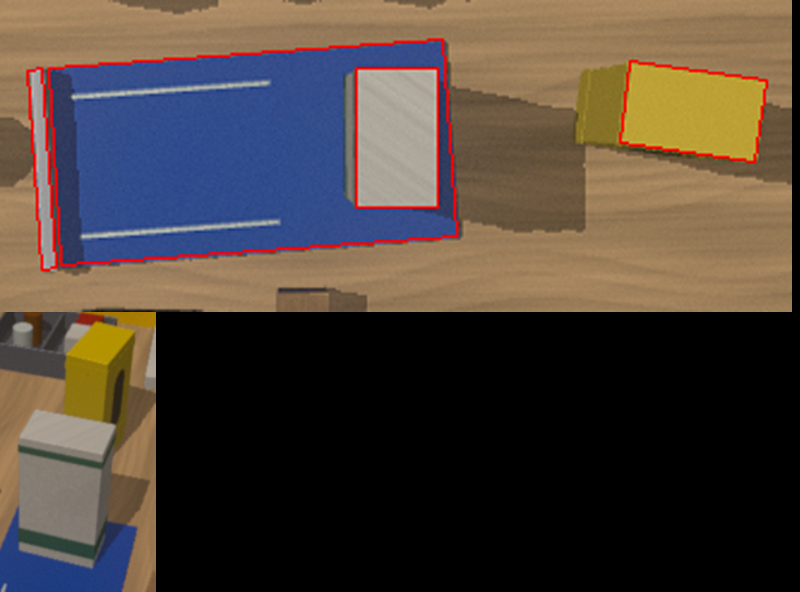

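The choice is confirmed: white card with two green bands on the board, plain face towards the rail. In the top view its upper face is at (338–372, 248–306), and the rail is at (205,290). The nearest yellow look-alike starts at y = -0.254, which leaves about 155 mm for the gripper behind the carton. I'll move over there high, with the jaws turned along the carton's width.

```bash
python3 -m pendant '[[-0.4,0,0,4,0.0],[-0.4,0,0,8,0.1],[-0.4,0,0,13,0.23],[-0.4,2,3,14,0.38],[-0.4,4,7,14,0.53],[-0.4,7,11,14,0.68],[-0.4,10,15,14,0.83],[-0.4,13,19,14,0.98],[-0.4,16,23.5,14,1.1],[-0.4,19,28,14,1.15],[-0.4,21.5,32.5,14,1.15],[-0.4,24,37,14,1.15],[-0.4,26,41,14,1.15],[-0.4,27.5,43.5,14,1.15],[-0.4,28,44.5,14,1.15],[-0.4,28,44.5,14,1.15]]'
```

```text
time_s: 2.2
position: [0.5315, -0.1539, 0.3659]
eef_rot: [[-0.002, 1.0, -0.022], [-0.0, -0.022, -1.0], [-1.0, -0.002, 0.0]]
ft_force: [-0.3, -0.7, 0.4]
gripper_width: 0.0645
```

```bash
python3 -m pendant '[[-0.4,0,0,-3,0],[-0.4,0,0,-7,0],[-0.4,0,0,-11,0],[-0.4,0,0,-14.5,0],[-0.4,0,0,-16.5,0],[-0.4,0,0,-17,0],[-0.4,0,1,-17,0],[-0.4,0,2,-17,0],[-0.4,0,3,-17,0],[-0.4,0,3.6,-17,0],[-0.4,0,4.2,-17,0],[-0.4,0,4.8,-17,0],[-0.4,0,5.4,-17,0],[-0.4,0,6,-17,0],[-0.4,0,6.5,-17,0],[-0.4,0,6.5,-17,0]]'
python3 - <<'E'
from h import *
a,_,_=cam("side"); b,_,_=cam("top")
cv2.imwrite("pics/p2.png",np.hstack([cv2.resize(a[100:340,260:500],(400,400)),cv2.resize(b[160:400,230:470],(400,400))]))
E
```

```text
time_s: 4.2
position: [0.5315, -0.0882, 0.1959]
eef_rot: [[-0.002, 1.0, -0.021], [0.0, -0.021, -1.0], [-1.0, -0.002, -0.0]]
ft_force: [-0.0, 0.0, -0.7]
gripper_width: 0.064
```

View pics/p2.png

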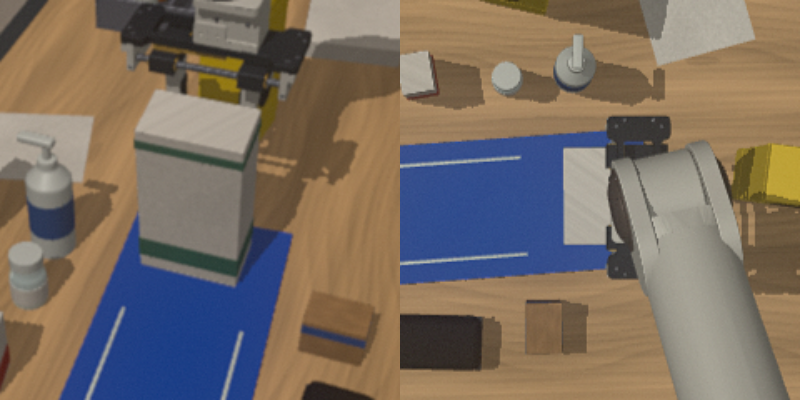

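The carton stands at side-crop (195,190) with both fingers at or just touching its slot face and evenly spaced about it. I'll push on slowly.

```bash
python3 -m pendant '[[-0.4,0,0.6,0,0],[-0.4,0,1.2,0,0],[-0.4,0,1.8,0,0],[-0.4,0,2.4,0,0],[-0.4,0,3,0,0],[-0.4,0,3.5,0,0],[-0.4,0,4,0,0],[-0.4,0,4,0,0]]'
python3 - <<'E'
from h import *
a,_,_=cam("side"); b,_,_=cam("top")
cv2.imwrite("pics/p3.png",np.hstack([cv2.resize(a[100:340,260:500],(400,400)),cv2.resize(b[160:400,230:470],(400,400))]))
E
```

```text
time_s: 5.3
position: [0.5314, -0.0483, 0.1958]
eef_rot: [[-0.002, 1.0, -0.021], [0.0, -0.021, -1.0], [-1.0, -0.002, -0.0]]
ft_force: [0.8, 0.0, -0.9]
gripper_width: 0.0643
```

View pics/p3.png

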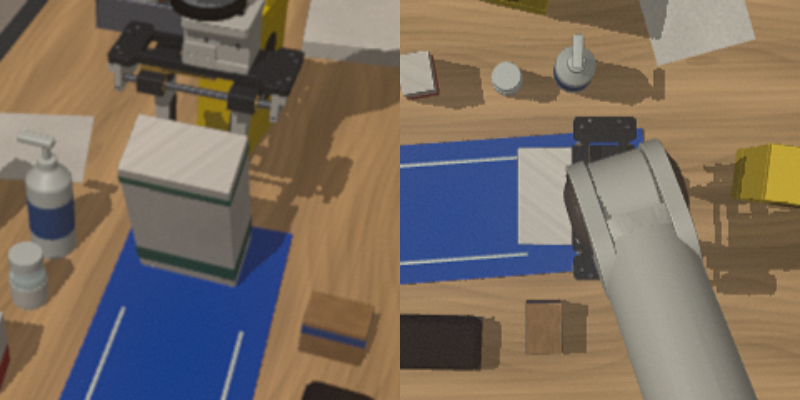

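The carton leans about 12° (top edge at side-crop (120–245, 175)) and the base hasn't slid. I'll keep pushing past the balance point, then stop and look.

```bash
python3 -m pendant '[[-0.4,0,0.5,0,0],[-0.4,0,1.0,0,0],[-0.4,0,1.5,0,0],[-0.4,0,2,0,0],[-0.4,0,2.5,0,0],[-0.4,0,3,0,0],[-0.4,0,3.3,0,0],[-0.4,0,3.3,0,0],[-0.4,0,3.3,0,0],[-0.4,0,3.3,0,0],[-0.4,0,3.3,0,0],[-0.4,0,3.3,0,0]]'
python3 - <<'E'
from h import *
a,_,_=cam("side"); b,_,_=cam("top")
cv2.imwrite("pics/p4.png",np.hstack([cv2.resize(a[160:420,240:500],(400,400)),cv2.resize(b[160:400,180:420],(400,400))]))
E
```

```text
time_s: 6.9
position: [0.5314, -0.0161, 0.1957]
eef_rot: [[-0.002, 1.0, -0.022], [-0.0, -0.022, -1.0], [-1.0, -0.002, 0.0]]
ft_force: [-0.8, -0.1, 0.8]
gripper_width: 0.0644
```

View pics/p4.png

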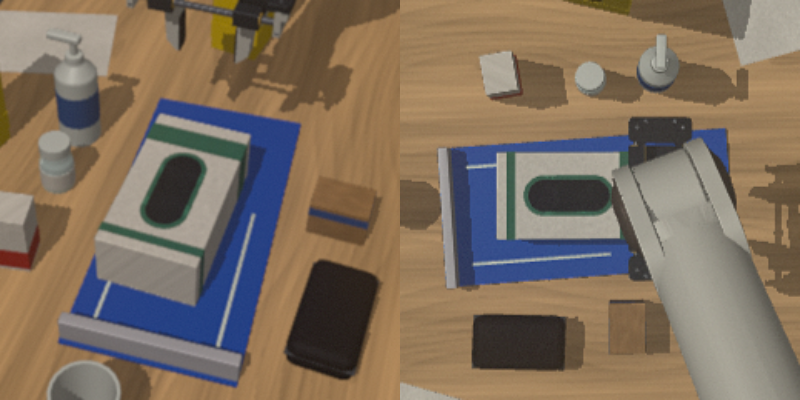

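The carton is on its back, slot up at top-crop (568,196), with its top towards the rail and the bystanders untouched. I'll back off, square the fingers to the board and measure the carton.

```bash
python3 -m pendant '[[-0.4,0,-3,0,0],[-0.4,0,-7,0,0.03],[-0.4,0,-10,0,0.07],[-0.4,0,-10.5,0,0.07],[-0.4,0,-10.5,0,0.07]]'
cat > m.py <<'E'
from h import *
def meas():
    im,K,T=cam("top"); hsv=cv2.cvtColor(im,cv2.COLOR_BGR2HSV)
    # slot: dark blob, centre on z=.077
    d=cv2.inRange(hsv,(0,0,0),(180,255,60)); z=np.zeros_like(d); z[235:325,212:350]=d[235:325,212:350]
    c=max(cv2.findContours(z,0,2)[0],key=cv2.contourArea); m=cv2.moments(c)
    print('slot px',m['m10']/m['m00'],m['m01']/m['m00'],'w',ray(K,T,(m['m10']/m['m00'],m['m01']/m['m00']),.077).round(4))
    w=cv2.inRange(hsv,(0,0,110),(180,60,255))|cv2.inRange(hsv,(50,60,30),(95,255,255))|d
    z=np.zeros_like(w); z[235:325,214:380]=w[235:325,214:380]; z=cv2.morphologyEx(z,2,np.ones((5,5)))
    c=max(cv2.findContours(z,0,2)[0],key=cv2.contourArea); b=cv2.boxPoints(cv2.minAreaRect(c))
    W=np.array([ray(K,T,p,.077)[:2] for p in b]); e=np.roll(W,-1,0)-W
    print(b.round(1).tolist(),W.round(4).tolist(),np.linalg.norm(e,axis=1).round(4),np.degrees(np.arctan2(e[:,1],e[:,0])).round(1))
    return im
if __name__=="__main__":
    im=meas(); a,_,_=cam("side")
    import sys
    cv2.imwrite(sys.argv[1],np.hstack([cv2.resize(a[160:420,240:500],(400,400)),cv2.resize(im[160:400,180:420],(400,400))]))
E
python3 m.py pics/p5.png
```

```text
time_s: 7.62
position: [0.5314, -0.1203, 0.1957]
eef_rot: [[-0.002, 0.999, 0.047], [0.0, 0.047, -0.999], [-1.0, -0.002, -0.001]]
ft_force: [0.1, 0.4, -0.1]
gripper_width: 0.0641
slot px 280.86230489630105 276.9157579645071 w [0.5346 0.0992 0.077 ]
[[238.0, 251.0], [332.0, 251.0], [332.0, 303.0], [238.0, 303.0]] [[0.5963, 0.1964], [0.5916, -0.0197], [0.4721, -0.0169], [0.4772, 0.1984]] [0.2162 0.1195 0.2154 0.1191] [-91.3 178.7  88.6  -0.9]
```

View pics/p5.png

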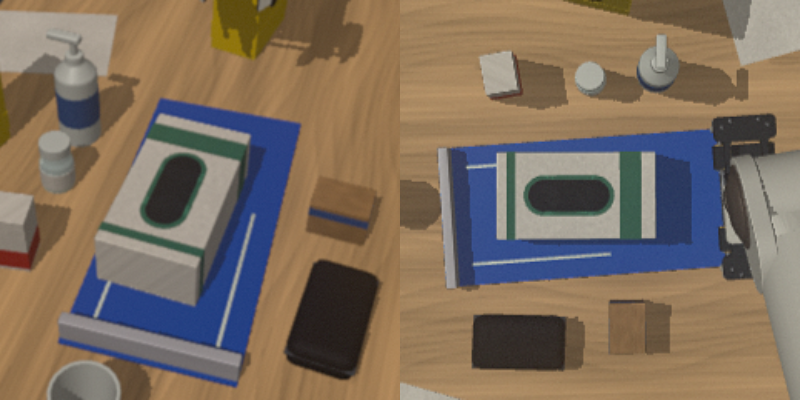

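The carton lies at y ≈ -0.019…0.197 with x centre ≈ 0.534, at 88.6° against the board's 92.8°, and its edges and slot are clear in the top view (497–655, 152–239 in the crop). I'll lower the fingers behind its base end and push along the board line, with the hand already square to the board.

```bash
python3 -m pendant '[[-0.4,0,0,-4,0],[-0.4,0,0,-8,0],[-0.4,0,0,-12,0],[-0.4,0,0,-15,0],[-0.4,0,0,-16.3,0],[-0.4,0,0,-16.3,0],[-0.4,0,2,-16.3,0],[-0.4,0,4,-16.3,0],[-0.4,0,6,-16.3,0],[-0.4,0,7.5,-16.3,0],[-0.4,0,8.5,-16.3,0],[-0.4,-0.1,9.3,-16.3,0],[-0.4,-0.1,10.1,-16.3,0],[-0.4,-0.1,10.9,-16.3,0],[-0.4,-0.2,11.7,-16.3,0],[-0.4,-0.2,12.5,-16.3,0],[-0.4,-0.2,13.2,-16.3,0],[-0.4,-0.2,13.2,-16.3,0]]'
python3 m.py pics/p6.png
```

```text
time_s: 9.98
position: [0.5289, 0.0148, 0.0326]
eef_rot: [[-0.002, 0.999, 0.052], [0.002, 0.052, -0.999], [-1.0, -0.002, -0.002]]
ft_force: [-0.7, 0.2, 0.2]
gripper_width: 0.0642
slot px 260.5351105331599 282.00520156046815 w [0.524 0.146 0.077]
[[216.0, 248.0], [375.0, 248.0], [375.0, 324.0], [216.0, 324.0]] [[0.6043, 0.2467], [0.5963, -0.1193], [0.4217, -0.1146], [0.4306, 0.2492]] [0.3661 0.1747 0.364  0.1737] [-91.2 178.5  88.6  -0.8]
```

View pics/p6.png

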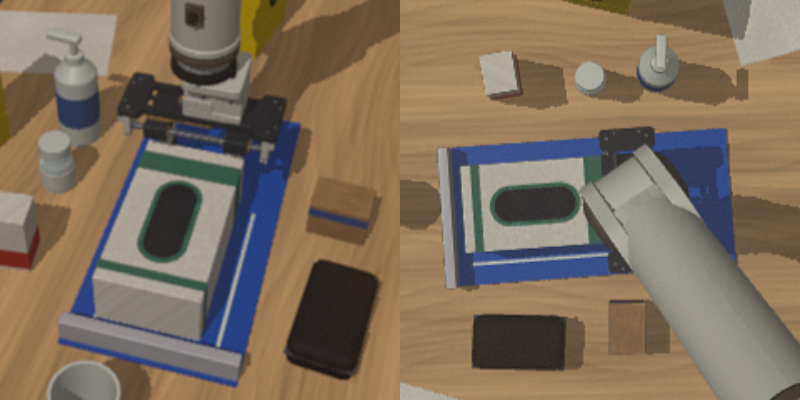

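The carton has turned square to the fingers (slot at top-crop (535,204)) and its top end is about 22 mm from the rail at (449,218). I'll push on slowly and watch the force.

```bash
python3 -m pendant '[[-0.4,0,0.5,0,0],[-0.4,0,1,0,0],[-0.4,-0.1,1.5,0,0],[-0.4,-0.1,1.8,0,0],[-0.4,-0.1,1.8,0,0]]'; python3 -m pendant '[[-0.4,0,0.1,0,0],[-0.4,0,0.2,0,0],[-0.4,0,0.2,0,0]]'
python3 m.py pics/p7.png | head -1
```

```text
time_s: 10.7
position: [0.5279, 0.0332, 0.0326]
eef_rot: [[-0.002, 0.999, 0.052], [0.003, 0.052, -0.999], [-1.0, -0.002, -0.003]]
ft_force: [0.6, -0.6, 0.4]
gripper_width: 0.0644
time_s: 11.08
position: [0.5279, 0.0351, 0.0326]
eef_rot: [[-0.002, 0.999, 0.052], [0.003, 0.052, -0.999], [-1.0, -0.002, -0.003]]
ft_force: [0.5, -3.6, -0.2]
gripper_width: 0.0644
slot px 251.8801302931596 282.8781758957655 w [0.5224 0.1659 0.077 ]
```

```bash
python3 -m pendant '[[-0.4,0,0.1,0,0],[-0.4,0,0.1,0,0]]'; python3 m.py pics/p7.png | head -1
```

```text
time_s: 11.42
position: [0.5279, 0.0361, 0.0326]
eef_rot: [[-0.002, 0.999, 0.052], [0.003, 0.052, -0.999], [-1.0, -0.002, -0.003]]
ft_force: [0.4, -2.8, 0.3]
gripper_width: 0.0643
slot px 251.43563068920676 282.8443866493281 w [0.5225 0.1669 0.077 ]
```

```bash
python3 -m pendant '[[-0.4,0,0.1,0,0],[-0.4,0,0.1,0,0]]'|grep -E "pos|ft"; python3 -m pendant '[[-0.4,0,0.1,0,0],[-0.4,0,0.1,0,0]]'|grep -E "pos|ft"; python3 m.py pics/p8.png | head -1
python3 - <<'E'
from h import *
a,_,_=cam("side"); b,_,_=cam("top")
cv2.imwrite("pics/p9.png",np.hstack([cv2.resize(a[300:420,270:390],(400,400),interpolation=2),cv2.resize(b[235:345,195:305],(400,400),interpolation=2)]))
E
```

```text
position: [0.5279, 0.0364, 0.0326]
ft_force: [0.3, -5.0, 1.1]
position: [0.5279, 0.0365, 0.0326]
ft_force: [-0.5, -5.2, 1.5]
slot px 251.25952536468537 282.83866753755717 w [0.5226 0.1673 0.077 ]
```

View pics/p9.png

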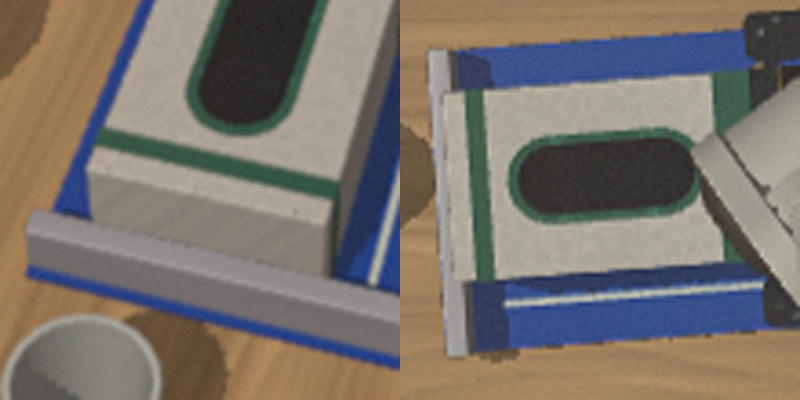

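The carton has stopped moving at about 5 N, with its end edge parallel to and against the rail (top-crop (445–460, 95–280)). I'll back straight off, lift and check.

```bash
python3 -m pendant '[[-0.4,0,-1,0,0],[-0.4,0.1,-3,0,0],[-0.4,0.3,-6,0,0],[-0.4,0.5,-10,0,0],[-0.4,0.7,-14,0,0],[-0.4,0.8,-16,0,0],[-0.4,0.8,-16,4,0],[-0.4,0.8,-16,9,0],[-0.4,0.8,-16,14,0],[-0.4,0.8,-16,18,0],[-0.4,0.8,-16,20,0],[-0.4,0.8,-16,20,0]]'
python3 - <<'E'
from h import *
im,K,T=cam("top"); hsv=cv2.cvtColor(im,cv2.COLOR_BGR2HSV)
# white panel between the green bands + outlines: fit via low-blue mask inside board
nb=cv2.bitwise_not(cv2.inRange(hsv,(100,90,20),(135,255,255)))
z=np.zeros_like(nb); z[244:325,211:345]=nb[244:325,211:345]; z=cv2.morphologyEx(z,2,np.ones((7,7)))
c=max(cv2.findContours(z,0,2)[0],key=cv2.contourArea); b=cv2.boxPoints(cv2.minAreaRect(c))
W=np.array([ray(K,T,p,.077)[:2] for p in b]); e=np.roll(W,-1,0)-W
print(b.round(1).tolist(),W.round(4).tolist(),np.linalg.norm(e,axis=1).round(4),np.degrees(np.arctan2(e[:,1],e[:,0])).round(1))
a,_,_=cam("side")
cv2.imwrite("pics/p10.png",np.hstack([cv2.resize(a[160:420,240:500],(400,400)),cv2.resize(im[200:360,190:350],(400,400),interpolation=2)]))
E
```

```text
time_s: 13.72
position: [0.5366, -0.1235, 0.2333]
eef_rot: [[-0.0, 0.999, 0.051], [0.0, 0.051, -0.999], [-1.0, -0.0, -0.0]]
ft_force: [0.7, -0.9, 0.1]
gripper_width: 0.0644
[[207.1999969482422, 259.5], [301.8999938964844, 252.60000610351562], [305.70001220703125, 305.6000061035156], [211.0, 312.5]] [[0.5783, 0.2673], [0.5895, 0.0498], [0.4676, 0.0435], [0.457, 0.2602]] [0.2178 0.122  0.217  0.1215] [ -87.1 -177.    92.8    3.4]
```

View pics/p10.png

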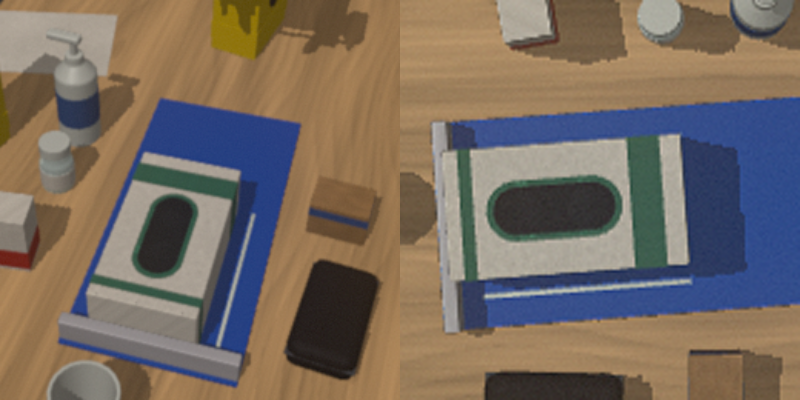

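```bash
python3 -c "
from h import *
print(r.finish_job(), r.get_state()['time_s'])"
```

```text
the job is handed in; nothing more can be done
the job is handed in; nothing more can be done
```

The carton is lying on its back, slot up, with its top end against the stop rail. I handed the job in at about 14 s. I tipped it with slow two-finger pushes near the top of the slot side. Then I pushed its base end along the board, with the hand squared to the board, until it stopped.

**Last checks:**
- **Contact:** the carton stopped moving while the push force rose to about 5 N. That is more than its own weight of about 3.4 N, so friction alone would not explain it.
- **Square:** its sides measured 92.8–92.9° against about 92.5° for the rail, roughly within measuring error.
- **Board and surroundings:** it looks fully on the board. The bystanders in view look unmoved and the yellow look-alikes were left alone. The hand was clear of everything.

**One disagreement:** in the top image, the carton's front-edge fit ends 2–4 mm short of the rail. That fit was cut off by the crop window. Measuring from its rear edge leaves about 1 mm, within the calibration error, so I relied on the contact force.

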